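# Tap the plunger jacks down in order

### The job

Make the plunger jacks on the surface plate ready for the next part: with the fingertips, lightly press the red-headed plunger down until its collar rests on its jack, then the yellow one, then the blue one. Leave the black-headed plunger up, press gently and do not pick up, tip or shift the jacks, and leave the other things on the plate where they are.

Things in the scene. Friction and masses are not known exactly. Their poses are not given: they have to be found in the camera images.
- plate: grey cast-iron surface plate, 420 x 700 x 50 mm, fixed on the bench; origin at the centre of its underside, z up, so its top face is 50 mm above the origin
- jack_red: loose steel plunger jack with the red head: round foot 60 mm across, 14 mm high, then a round body 48 mm across up to 50 mm, with a thin dark band; about 0.8 kg, stands on the plate; origin at the centre of its underside, z up. It slides or tips if pushed sideways
- pin_red (a joint): travel in m of the red-headed plunger, 0 = fully up, 0.016 = fully down (its steel collar resting on the jack's body); starts anywhere from 0 to 0.003. It has no spring: friction of about 3 N holds it wherever it is left
- red_top (a point): centre of the top of the red head, a flat disc 36 mm across, 8 mm thick, on a black rubber cushion 6 mm thick over the plunger's 40 mm steel collar. Unloaded it is 84 mm above the jack's origin at travel 0, 68 mm fully down. The cushion yields 0.4 mm per N, up to 6 mm, and springs back. Press lightly: over 20 N on a jack is too hard
- jack_yellow: loose steel plunger jack with the yellow head: round foot 60 mm across, 14 mm high, then a round body 48 mm across up to 50 mm, with a thin dark band; about 0.8 kg, stands on the plate; origin at the centre of its underside, z up. It slides or tips if pushed sideways
- pin_yellow (a joint): travel in m of the yellow-headed plunger, 0 = fully up, 0.016 = fully down (its steel collar resting on the jack's body); starts anywhere from 0 to 0.003. It has no spring: friction of about 3 N holds it wherever it is left
- yellow_top (a point): centre of the top of the yellow head, a flat disc 36 mm across, 8 mm thick, on a black rubber cushion 6 mm thick over the plunger's 40 mm steel collar. Unloaded it is 84 mm above the jack's origin at travel 0, 68 mm fully down. The cushion yields 0.4 mm per N, up to 6 mm, and springs back. Press lightly: over 20 N on a jack is too hard
- jack_blue: loose steel plunger jack with the blue head: round foot 60 mm across, 14 mm high, then a round body 48 mm across up to 50 mm, with a thin dark band; about 0.8 kg, stands on the plate; origin at the centre of its underside, z up. It slides or tips if pushed sideways
- pin_blue (a joint): travel in m of the blue-headed plunger, 0 = fully up, 0.016 = fully down (its steel collar resting on the jack's body); starts anywhere from 0 to 0.003. It has no spring: friction of about 3 N holds it wherever it is left
- blue_top (a point): centre of the top of the blue head, a flat disc 36 mm across, 8 mm thick, on a black rubber cushion 6 mm thick over the plunger's 40 mm steel collar. Unloaded it is 84 mm above the jack's origin at travel 0, 68 mm fully down. The cushion yields 0.4 mm per N, up to 6 mm, and springs back. Press lightly: over 20 N on a jack is too hard
- jack_black: loose steel plunger jack with the black head: round foot 60 mm across, 14 mm high, then a round body 48 mm across up to 50 mm, with a thin dark band; about 0.8 kg, stands on the plate; origin at the centre of its underside, z up. It slides or tips if pushed sideways
- pin_black (a joint): travel in m of the black-headed plunger, 0 = fully up, 0.016 = fully down (its steel collar resting on the jack's body); starts anywhere from 0 to 0.003. It has no spring: friction of about 3 N holds it wherever it is left
- black_top (a point): centre of the top of the black head, a flat disc 36 mm across, 8 mm thick, on a black rubber cushion 6 mm thick over the plunger's 40 mm steel collar. Unloaded it is 84 mm above the jack's origin at travel 0, 68 mm fully down. The cushion yields 0.4 mm per N, up to 6 mm, and springs back. Press lightly: over 20 N on a jack is too hard
- gauge_block: loose steel gauge block, 30 x 18 mm, 35 mm high, standing on the plate; origin at the centre of its underside; a bystander
- bolt: loose dark steel bolt standing on its head (25 mm across, 12 mm high), 50 mm tall in all, shank 12 mm; origin at the centre of its underside; a bystander
- bush: loose brass bush, a ring 36 mm across with a 22 mm bore, 22 mm high; origin at the centre of its underside; a bystander
- carriage: loose aluminium slide carriage, a U-shaped block 90 x 70 mm, 38 mm high; origin at the centre of its underside; a bystander
- oiler: loose orange oil bottle with black cap, 44 mm across, 100 mm tall; origin at the centre of its underside; a bystander
- micrometer: loose blue C-frame outside micrometer lying flat, about 165 x 65 mm and 16 mm high; origin on its underside at the centre of the C, x along the spindle towards the thimble, the bow of the C at -y; a bystander

How it is judged:
On the way, in this order (a step that is already met when the one before it is completed fails the run):
1. the red-headed plunger is pressed down by the fingers (travel over 12 mm of 16) (value of joint pin_red above 0.012 m and contact force between the fingers and jack_red above 0.2 N).
2. the yellow-headed plunger is pressed down by the fingers (travel over 12 mm of 16) (value of joint pin_yellow above 0.012 m and contact force between the fingers and jack_yellow above 0.2 N).
3. the blue-headed plunger is pressed down by the fingers (travel over 12 mm of 16) (value of joint pin_blue above 0.012 m and contact force between the fingers and jack_blue above 0.2 N).
At the end, for the whole second after the job is handed in: the red, yellow and blue plungers are down (travel over 12 mm of 16), the black one is up (travel under 6 mm), all four jacks stand upright and at rest within 20 mm of where they began, and the bystanders are within 20 mm of where they began (value of joint each of pin_red, pin_yellow, pin_blue above 0.012 m and value of joint pin_black below 0.006 m and distance of each of jack_red, jack_yellow, jack_blue, jack_black, gauge_block, bolt, bush, carriage, oiler, micrometer from where it was at the start of the episode below 0.02 m and angle between each of jack_red, jack_yellow, jack_blue, jack_black's own z axis and vertical below 0.1 rad and linear speed of each of jack_red, jack_yellow, jack_blue, jack_black below 0.01 m/s); the robot touches nothing.
It fails at once if a plunger is pressed (past 6 mm) out of order: yellow before red is down, or blue before red and yellow are down ((value of joint pin_yellow above 0.006 m and value of joint pin_red below 0.011 m) or (value of joint pin_blue above 0.006 m and value of joint any of pin_red, pin_yellow below 0.011 m)).
It fails at once if the black-headed plunger is pressed (past 6 mm) (value of joint pin_black above 0.006 m).
It fails at once if a jack is pressed or struck with more than 20 N (contact force between any of the fingers, the arm and jack_red above 20 N or contact force between any of the fingers, the arm and jack_yellow above 20 N or contact force between any of the fingers, the arm and jack_blue above 20 N or contact force between any of the fingers, the arm and jack_black above 20 N).
It fails at once if a jack is lifted (more than 8 mm), tipped, or shifted more than 20 mm (z of any of jack_red, jack_yellow, jack_blue, jack_black in the frame of plate above 0.058 m or angle between any of jack_red, jack_yellow, jack_blue, jack_black's own z axis and vertical above 0.2 rad or distance of any of jack_red, jack_yellow, jack_blue, jack_black from where it was at the start of the episode above 0.02 m).
It fails at once if a bystander on the plate is moved or lifted more than 20 mm, or knocked over (distance of any of gauge_block, bolt, bush, carriage, oiler, micrometer from where it was at the start of the episode above 0.02 m or angle between any of gauge_block, bolt, bush, carriage, oiler, micrometer's own z axis and vertical above 0.3 rad).
It also fails if it takes over 51 s, if anything falls off the work surface, if the arm or the gripper's body presses on something with over 40 N, if the wrist force passes 120 N, or if a joint passes its speed limit or range.

### The arm

A 6-joint arm with a two-finger parallel gripper is mounted at the origin on the work surface. World frame = base frame: x ahead of the robot, y to its left, z up, the work surface at z = 0. Lengths are in m, angles in rad, forces in N, time in s.
With the tool pointing down it reaches from about 0.275 to 0.85 m from the base axis. Payload 5.2 kg.
Tool frame: the origin (TCP) lies at the very end of the fingers, on their centre line; the grasp point (between the pads) lies 19 mm behind it (r.hold_point_z is the distance from the TCP to the grasp point, in m); z points along the fingers, y is the line along which they close (so a half turn about z gives the same grasp; the last joint's range is limited). The gripper opens to 85 mm and grips with 20 to 120 N. Pads are 22 mm wide; open, the fingers measure 114 mm over their backs; the gripper's body (76 mm by 85 mm) begins 54 mm behind the grasp point. The pads swing forward as they close: fully open they stand 13 mm farther back than shut.
Start: joints at [0.927, 0.259, 1.535, -0, 1.348, -0.203], TCP at [0.235, 0.497, 0.193] pointing down, gripper open.
Joint ranges: [-3.14, 3.14], [-0.91, 2.08], [0.19, 2.58], [-1.22, 4.36], [0.22, 2.71], [-3.12, 3.12]. Speed limits (rad/s): [2.57, 2.57, 3.14, 3.14, 3.14, 3.14].

### API

Orientations are given as a rotation vector (axis times angle).
In Python, from cell import r gives the robot as it stands. The module is installed in compiled form; this text tells all that it offers.
- The arm moves only by the tool drive_tool, never from a script. Its argument "moves" is a list of rows, each a list of 5 numbers: the shift along the tool's x, y, z in mm, then the turn about the tool's z in rad, then the closure, from 0 (fully open) to 1 (shut). In form: [[dx, dy, dz, twist, grip], ...]. A call has 1 to 8 rows; each row shifts and turns the commanded pose from where the row before left it, along the tool's axes as they then stand; what a row does not reach is not made up. A row lasts 1/8 s, in which the tool goes at most 62.5 mm and 10.7 degrees, less where a joint would pass 70% of its speed; a pose out of reach is approached as far as the arm can. A call is refused whole if a number of a shift passes 62.5 or a number of a turn 0.188, either way. A call with a gripper value outside its range is refused whole. The fingers move at their own pace and stop on an object; "force" is the grip in N (left out, the last holds). Time passes only in rows, so rows that do not move let the fingers close. It gives the time, the measured TCP pose, the force, the opening and the grip force at its end, in the units of the state.
- r.get_state(): the state, without advancing time (a new reading comes with each control period).
- r.get_image(name): name is "side" or "top" or "wrist"; returns a dict with "img" (480x640x3 uint8, red, green, blue), "range_z" (480x640 float32, m along the optical axis (not along the pixel's ray), 0 where there is no reading), "fx", "fy", "cx", "cy" (pixels), "dist_coeffs" ([k1, k2, p1, p2, k3] as OpenCV has them; the pictures are not rectified), "extrinsics" (4x4, takes a point from world to camera coordinates). Camera axes: x right, y up, looking along -z (the intrinsics and any distortion apply to the point x, -y, -z); pixel columns grow to the right and rows downward; lengths in m; the calibration is good to about 2 mm. A picture is of the moment at which its call begins.
- r.job_done(): hands the job in; it is judged then, once.
Trained networks look in a picture, given as the dict that the camera call returned (one of the last four; its "shot" number tells which), for a name from the list of things; names that differ only in an ending like _2 or _b are one class to them, and where a whole thing is asked for, a point or a joint stands for the part that bears it (a point fixed in the world has none). Each returns a list of dicts, best first, with "conf" (0 to 1); they miss things now and then, are a little off and sometimes report something else, mostly with a low value. They report only what shows in the picture. A call takes as long as a camera call.
- r.search_frame(thing, picture): "box" ([centre column, centre row, width, height] in pixels, round what is visible of it).
- r.trace(thing, picture): "pixels" (480x640 bool, what is visible of it) and "box" ([centre column, centre row, width, height] in pixels, round what is visible of it).
- r.pinpoint(thing, picture): "position" ([column, row] in pixels: a listed point, or the origin of a listed thing).
The state is a dict: "t": time; "joint_positions": joint angles; "qd": joint speeds; "joint_efforts": joint torques, N m; "tcp_pos": TCP position; "tool_rot": TCP orientation; "contact_force": force on the tool from outside, world axes, zero at the start; "moment": the same for the moment, N m; "grip_width": finger opening in m; "grip_force": force on a finger pad.
Only numpy, scipy, OpenCV 4.12 (cv2) and the standard library are available. Lean on these libraries where they do the work, as an engineer would, in place of code of your own. Each camera call takes 0.05 s, during which the arm holds its last target. There are 200 camera calls.

## Working session

There is one attempt and no reset: what is moved stays moved. The work goes in short steps, Python scripts to look and compute and a tool call to move; the robot and the scene stay as the last step left them, time stands still between calls to the robot, and variables do not carry over. Pictures are saved under pics/ and viewed, at most 10 in all, crops included, and the job is handed in when it is done.

Besides the shell and the picture viewer there is one more tool, called after "Emit:" in YAML: its name, and indented under it one key for each argument. drive_tool: Moves the arm, as the interface text tells. Its arguments: {"type":"object","properties":{"moves":{"type":"array","items":{"type":"array","items":{"type":"number"}}},"force":{"type":"number"}},"required":["moves"]}

```bash
mkdir -p pics; cat > h.py <<'E'
import numpy as np, cv2
from cell import r
from scipy.spatial.transform import Rotation as R
def pix2world(p,uv,depth=None,z=None):
    K=np.array([[p['fx'],0,p['cx']],[0,p['fy'],p['cy']],[0,0,1]])
    n=cv2.undistortPoints(np.array([[uv]],float),K,np.array(p['dist_coeffs'],float))[0,0]
    E=np.array(p['extrinsics']); Rm,t=E[:3,:3],E[:3,3]
    d=Rm.T@np.array([n[0],-n[1],-1]); c=-Rm.T@t
    if depth is None: depth=(z-c[2])/d[2]
    return c+d*depth
def save(p,name,img=None):
    cv2.imwrite('pics/'+name+'.png',cv2.cvtColor(p['img'],cv2.COLOR_RGB2BGR))
def med(p,uv,k=2):
    u,v=map(int,np.round(uv)); w=p['range_z'][max(v-k,0):v+k+1,max(u-k,0):u+k+1]; w=w[w>0]
    return float(np.median(w)) if w.size else None
E
python3 - <<'E'
from h import *
for cam in ['top','side']:
    p=r.get_image(cam); save(p,cam+'0')
    for c in ['red','yellow','blue','black']:
        for o in r.pinpoint(c+'_top',p)[:2]:
            d=med(p,o['position']); print(cam,c,round(o['conf'],2),np.round(o['position']), d and np.round(pix2world(p,o['position'],d),4))
    for c in ['gauge_block','bolt','bush','carriage','oiler','micrometer','plate']:
        for o in r.pinpoint(c,p)[:1]:
            d=med(p,o['position']); print(cam,c,round(o['conf'],2),np.round(o['position']), d and np.round(pix2world(p,o['position'],d),3))
s=r.get_state(); print(s['t'],s['tcp_pos'],s['tool_rot'],s['contact_force'],s['grip_width'])
E
```

```text
top red 0.82 [434. 287.] [ 0.4926 -0.1976  0.1338]
top red 0.16 [334. 256.] [0.5528 0.0008 0.0512]
top yellow 0.53 [253. 236.] [0.5856 0.1655 0.1329]
top blue 0.62 [304. 284.] [0.4915 0.0611 0.1336]
top blue 0.57 [332. 257.] [0.5522 0.0051 0.0512]
top black 0.58 [375. 229.] [ 0.6041 -0.0775  0.1324]
top gauge_block 0.64 [362. 303.] [ 0.457 -0.058  0.086]
top bolt 0.49 [312. 222.] [0.623 0.05  0.065]
top bush 0.65 [372. 236.] [ 0.592 -0.072  0.132]
top carriage 0.73 [464. 201.] [ 0.676 -0.273  0.067]
top oiler 0.96 [212. 172.] [0.715 0.257 0.12 ]
top micrometer 0.83 [326. 185.] [0.707 0.022 0.053]
top plate 0.62 [331. 256.] [0.553 0.008 0.051]
side red 0.6 [376. 163.] [ 0.4957 -0.1868  0.1319]
side yellow 0.96 [292. 298.] [0.5905 0.1665 0.1309]
side blue 0.57 [374. 251.] [0.4846 0.0581 0.1328]
side black 0.57 [311. 189.] [ 0.6047 -0.0877  0.1316]
side black 0.34 [178. 379.] [0.7176 0.2838 0.0869]
side gauge_block 0.65 [391. 241.] [ 0.456 -0.044  0.065]
side bolt 0.69 [288. 277.] [0.619 0.064 0.061]
side bush 0.87 [385. 355.] [0.458 0.199 0.073]
side carriage 0.71 [290. 165.] [ 0.674 -0.246  0.075]
side oiler 0.89 [180. 378.] [0.714 0.282 0.088]
side micrometer 0.96 [240. 256.] [0.715 0.015 0.05 ]
side plate 0.55 [335. 278.] [0.544 0.044 0.05 ]
1.2 [0.23462286 0.49745033 0.19278718] [-6.86844279e-01 -3.06554301e+00  3.51256992e-05] [ 1.12937592 -0.14264284 -1.25847837] 0.08548633331014852
```

```bash
python3 - <<'E'
from h import *
for cam in ['top','side']:
    p=r.get_image(cam)
    for c,g in dict(red=(.4926,-.1976),yellow=(.5856,.1655),blue=(.4915,.0611),black=(.604,-.0775)).items():
        P=[]
        for v in range(480):
            pass
        vv,uu=np.nonzero((p['range_z']>0))
        K=np.array([[p['fx'],0,p['cx']],[0,p['fy'],p['cy']],[0,0,1]])
        n=cv2.undistortPoints(np.stack([uu,vv],1).astype(float)[:,None],K,np.array(p['dist_coeffs'],float))[:,0]
        E=np.array(p['extrinsics']); d=p['range_z'][vv,uu]
        W=(np.c_[n[:,0],-n[:,1],-np.ones(len(n))]*d[:,None]-E[:3,3])@E[:3,:3]
        m=(np.hypot(W[:,0]-g[0],W[:,1]-g[1])<.035)&(W[:,2]>.127)
        q=W[m]; 
        (cx,cy),rad=cv2.minEnclosingCircle(q[:,:2].astype(np.float32))
        print(cam,c,len(q),np.round(q.mean(0),4),'circ',round(cx,4),round(cy,4),round(rad,4),'z',np.round(np.median(q[:,2]),4))
E
```

```text
top red 255 [ 0.4908 -0.1927  0.1337] circ 0.4906 -0.1934 0.018 z 0.1337
top yellow 251 [0.5862 0.1697 0.1326] circ 0.5867 0.17 0.0181 z 0.1325
top blue 256 [0.4854 0.0609 0.1337] circ 0.4854 0.061 0.0176 z 0.1337
top black 249 [ 0.6036 -0.0815  0.1326] circ 0.6038 -0.0819 0.0179 z 0.1327
side red 193 [ 0.4932 -0.1898  0.1323] circ 0.493 -0.1922 0.0187 z 0.1328
side yellow 457 [0.5869 0.1699 0.1311] circ 0.5869 0.1684 0.0184 z 0.1313
side blue 340 [0.4865 0.0619 0.132 ] circ 0.4864 0.0601 0.0188 z 0.1323
side black 221 [ 0.6039 -0.0809  0.1312] circ 0.603 -0.0833 0.0192 z 0.1314
```

View pics/top0.png

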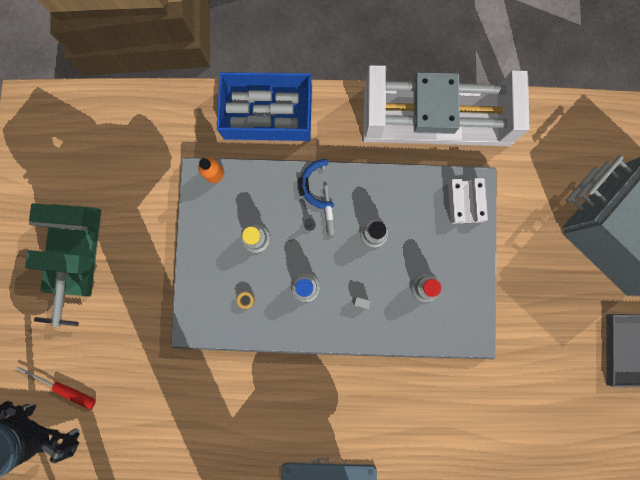

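View pics/side0.png

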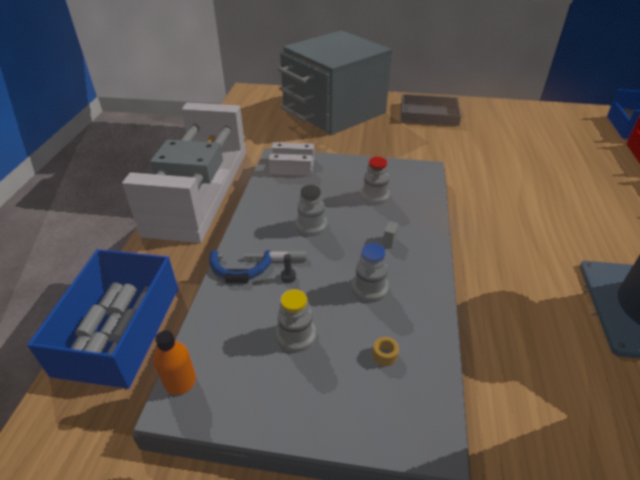

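The top view shows the heads at red (430,288), yellow (251,236), blue (304,288) and black (376,231). The side view agrees to within about 2 mm, with head tops at z ≈ 0.133. I'll move over red with the fingers shut.

Emit:
drive_tool:
  moves:
    - [-35, -34, 0, 0, 1]
    - [-35, -34, 0, 0, 1]
    - [-35, -34, 0, 0, 1]
    - [-35, -34, 0, 0, 1]
    - [-35, -34, 0, 0, 1]
    - [-35, -34, 0, 0, 1]
    - [-35, -34, 0, 0, 1]
    - [-35, -34, 0, 0, 1]

```text
t: 2.3
tcp_pos: [0.3723, 0.1305, 0.1931]
tool_rot: [0.686, 3.065, 0.001]
contact_force: [-0.1, 0.2, 0.1]
grip_width: -0.0002
grip_force: 0.0
```

Emit:
drive_tool:
  moves:
    - [-35, -34, 0, 0, 1]
    - [-35, -34, 0, 0, 1]
    - [-35, -34, 0, 0, 1]
    - [-35, -34, 0, 0, 1]
    - [-35, -34, 0, 0, 1]
    - [-35, -34, 0, 0, 1]
    - [-37, -39, 0, 0, 1]
    - [0, 0, 0, 0, 1]

```text
t: 3.3
tcp_pos: [0.4923, -0.1968, 0.1923]
tool_rot: [0.693, 3.064, -0.001]
contact_force: [-0.1, 1.3, -0.2]
grip_width: -0.0003
grip_force: 0.0
```

Emit:
drive_tool:
  moves:
    - [1, 3, 15, 0, 1]
    - [0, 0, 15, 0, 1]
    - [0, 0, 10, 0, 1]
    - [0, 0, 0, 0, 1]

```text
t: 3.8
tcp_pos: [0.4911, -0.1889, 0.1517]
tool_rot: [-0.685, -3.064, -0.001]
contact_force: [-0.3, -0.6, 0.5]
grip_width: -0.0001
grip_force: 0.0
```

```bash
python3 - <<'E'
from h import *
p=r.get_image('wrist'); q=r.get_image('side')
t=q['img'][100:260,280:480]
im=np.hstack([cv2.resize(p['img'],(400,300)),cv2.resize(t,(375,300))])
cv2.imwrite('pics/a1.png',im[:,:,::-1])
for pp in (p,q):
  for o in r.trace('red_top',pp)[:1]: print(o['conf'],o['box'])
print(r.get_state()['tcp_pos'],r.get_state()['t'])
E
```

```text
0.94 [311.2, 261.9, 68.6, 59.1]
0.71 [375.3, 164.1, 15.2, 11.5]
[ 0.49231007 -0.1901153   0.15338311] 4.0
```

View pics/a1.png

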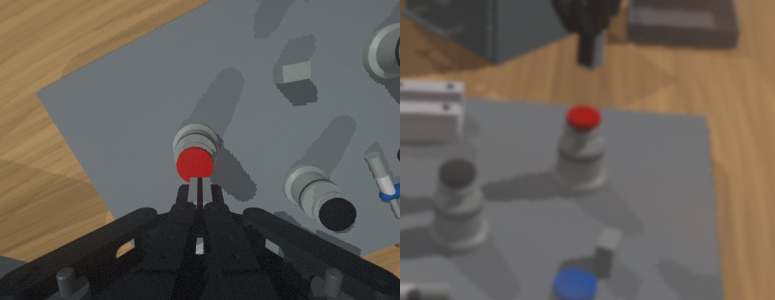

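The wrist view shows the red head at crop (195,165), with the fingertips at (200,180) over it. Laterally that is good enough, so I'll press slowly.

Emit:
drive_tool:
  moves:
    - [0, -1, 12, 0, 1]
    - [0, 0, 3, 0, 1]
    - [0, 0, 3, 0, 1]
    - [0, 0, 3, 0, 1]
    - [0, 0, 3, 0, 1]
    - [0, 0, 3, 0, 1]
    - [0, 0, 3, 0, 1]
    - [0, 0, 2, 0, 1]

```text
t: 5.0
tcp_pos: [0.4914, -0.1909, 0.1206]
tool_rot: [-0.687, -3.065, -0.0]
contact_force: [-0.4, 0.2, -0.0]
grip_width: -0.0002
grip_force: 0.0
```

Emit:
drive_tool:
  moves:
    - [0, 0, 2, 0, 1]
    - [0, 0, 1, 0, 1]
    - [0, 0, 0, 0, 1]

```text
t: 5.38
tcp_pos: [0.4914, -0.1909, 0.1178]
tool_rot: [-0.687, -3.065, -0.0]
contact_force: [-0.5, 0.9, -0.1]
grip_width: -0.0002
grip_force: 0.0
```

```bash
python3 - <<'E'
from h import *
q=r.get_image('side');p=r.get_image('wrist')
t=q['img'][110:210,310:440]
im=np.hstack([cv2.resize(p['img'],(400,300)),cv2.resize(t,(390,300))])
cv2.imwrite('pics/a2.png',im[:,:,::-1])
s=r.get_state();print(s['tcp_pos'],s['contact_force'],s['t'],s['joint_efforts'])
E
```

```text
[ 0.49154251 -0.19094281  0.11787745] [ 0.10686228 -0.28861698 -0.2758172 ] 5.475 [-1.39849031e-03 -4.33385575e+01 -2.65015966e+01 -6.19489765e-04
  1.09579731e-03 -1.87767336e-05]
```

View pics/a2.png

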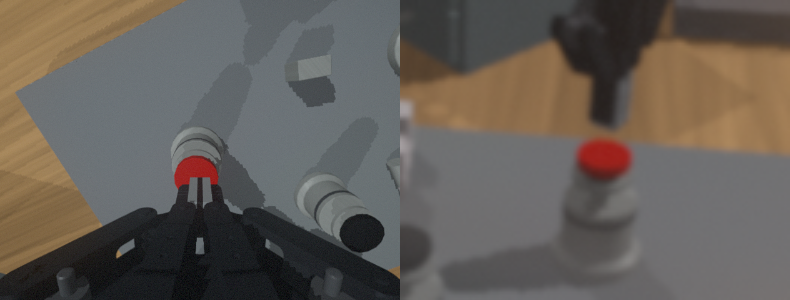

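```bash
cat >> h.py <<'E'
def cloud(p):
    vv,uu=np.nonzero(p['range_z']>0)
    K=np.array([[p['fx'],0,p['cx']],[0,p['fy'],p['cy']],[0,0,1]])
    n=cv2.undistortPoints(np.stack([uu,vv],1).astype(float)[:,None],K,np.array(p['dist_coeffs'],float))[:,0]
    E=np.array(p['extrinsics']); d=p['range_z'][vv,uu]
    return (np.c_[n[:,0],-n[:,1],-np.ones(len(n))]*d[:,None]-E[:3,3])@E[:3,:3],p['img'][vv,uu].astype(int)
E
python3 - <<'E'
from h import *
for cam in ['side','wrist','top']:
    p=r.get_image(cam); W,C=cloud(p)
    near=np.hypot(W[:,0]-.4915,W[:,1]+.192)<.05
    red=near&(C[:,0]>130)&(C[:,1]<60)
    if red.sum(): print(cam,'red',red.sum(),np.median(W[red],0).round(4),W[red].min(0).round(4),W[red].max(0).round(4))
    z=near&~red&(W[:,2]>.10)
    h,e=np.histogram(W[z,2],bins=np.arange(.1,.22,.004)); print(h)
    f=near&~red&(W[:,2]>.124)
    q=W[f]
    if len(q): 
        lo=q[q[:,2]<q[:,2].min()+.006]; print('finger low',lo.mean(0).round(4),q[:,2].min().round(4))
    g=np.hypot(W[:,0]-.4915,W[:,1]+.192)<.15
    pl=g&(abs(W[:,2]-.05)<.015); print('plate z',np.median(W[pl,2]).round(4))
E
```

```text
side red 121 [ 0.4919 -0.1931  0.133 ] [ 0.4777 -0.2097  0.1293] [ 0.5069 -0.178   0.1354]
[91  4  0  9 85 18 21 36 27  0  0  0  0  1 16 10 25 29 23 29 24 30 22 17
 10 28 52 55 39]
finger low [ 0.493  -0.1804  0.1284] 0.1253
plate z 0.05
wrist red 2163 [ 0.4859 -0.1926  0.1339] [ 0.4745 -0.2124  0.1273] [ 0.5032 -0.1775  0.1365]
[1153    0    0    5  421  379   26  100  104    0    0    0    0    0
    0   81  227  283  311  333  361  361  225  820  265 1023 1907 2364
 4589]
finger low [ 0.4809 -0.1847  0.13  ] 0.1268
plate z 0.051
top red 4 [ 0.4871 -0.1783  0.132 ] [ 0.4861 -0.1792  0.1297] [ 0.4881 -0.177   0.133 ]
[16  4  0  1  6  4  1  2  1  0  0  0  0  0  0  0  0  0  0  0  0  0  0  0
  0  1  0  2  7]
finger low [ 0.4847 -0.177   0.1291] 0.1262
plate z 0.051
```

The picture and the depth both show the fingertips about 20 mm above the head, even though the reported TCP is lower than that. I'll measure the true tip position.

```bash
python3 - <<'E'
from h import *
s=r.get_state(); print(s['tcp_pos'],s['joint_positions'])
for cam in ['side','wrist']:
    p=r.get_image(cam); W,C=cloud(p)
    near=np.hypot(W[:,0]-.4915,W[:,1]+.192)<.05
    for a in (.15,.16,.17,.18):
        q=W[near&(W[:,2]>a)&(W[:,2]<a+.01)]
        if len(q): print(cam,a,len(q),q.mean(0).round(4),q.min(0).round(4),q.max(0).round(4))
E=np.array(p['extrinsics']); print('wrist cam pos',-E[:3,:3].T@E[:3,3], E[:3,:3].T@[0,0,-1])
W,C=cloud(p)
# tip rows in wrist image
for v in range(250,340,8): 
    u=320; print(v,p['img'][v,u],p['range_z'][v,u].round(4),pix2world(p,(u,v),p['range_z'][v,u]).round(4))
E
```

```text
[ 0.4915699  -0.19099244  0.11791067] [-5.82262750e-01  2.81708318e-01  1.69757738e+00  2.73245314e-06
  1.16207175e+00 -1.71223415e+00]
side 0.15 13 [ 0.4949 -0.186   0.1582] [ 0.4805 -0.1925  0.1558] [ 0.5045 -0.1809  0.1598]
side 0.16 51 [ 0.4926 -0.1822  0.1655] [ 0.4808 -0.1923  0.1601] [ 0.5053 -0.175   0.1699]
side 0.17 66 [ 0.492  -0.1811  0.1749] [ 0.48   -0.1933  0.1701] [ 0.5055 -0.1736  0.1798]
side 0.18 65 [ 0.4926 -0.1809  0.1848] [ 0.4806 -0.1903  0.1802] [ 0.5044 -0.1749  0.1899]
wrist 0.16 456 [ 0.4837 -0.1874  0.1664] [ 0.479  -0.2004  0.1608] [ 0.4918 -0.1764  0.17  ]
wrist 0.17 776 [ 0.484  -0.1878  0.1752] [ 0.4793 -0.201   0.17  ] [ 0.492  -0.1762  0.18  ]
wrist 0.18 842 [ 0.4838 -0.1875  0.1846] [ 0.4792 -0.2009  0.18  ] [ 0.4921 -0.1761  0.19  ]
wrist cam pos [ 0.43037114 -0.1622912   0.29996135] [ 0.24367763 -0.11505915 -0.96300706]
250 [116  37  36] 0.1785 [ 0.4781 -0.1846  0.1293]
258 [159  44  38] 0.1754 [ 0.4807 -0.1858  0.1333]
266 [157  35  31] 0.1762 [ 0.4844 -0.1875  0.1336]
274 [153  25  17] 0.1773 [ 0.4882 -0.1893  0.1337]
282 [155  29  34] 0.1786 [ 0.4921 -0.1912  0.1335]
290 [48 38 36] 0.1427 [ 0.4825 -0.1867  0.1679]
298 [45 30 33] 0.1348 [ 0.4822 -0.1866  0.176 ]
306 [45 35 39] 0.1271 [ 0.4818 -0.1864  0.1838]
314 [39 35 35] 0.1231 [ 0.4826 -0.1868  0.1882]
322 [42 38 39] 0.1181 [ 0.4827 -0.1868  0.1935]
330 [37 31 33] 0.1177 [ 0.4849 -0.1879  0.1946]
338 [32 28 28] 0.1172 [ 0.4869 -0.1888  0.1957]
```

True tip is about 0.157, laterally around (0.492, -0.190), which is centred. So the reported z is about 38 mm too low. I'll continue slowly and go by force and pictures.

Emit:
drive_tool:
  moves:
    - [0, 0, 6, 0, 1]
    - [0, 0, 6, 0, 1]
    - [0, 0, 4, 0, 1]
    - [0, 0, 2, 0, 1]
    - [0, 0, 2, 0, 1]
    - [0, 0, 2, 0, 1]
    - [0, 0, 0, 0, 1]

```text
t: 6.6
tcp_pos: [0.4915, -0.1909, 0.0957]
tool_rot: [-0.687, -3.065, -0.0]
contact_force: [1.2, -0.8, 0.5]
grip_width: 0.0001
grip_force: 0.0
```

```bash
cat > tip.py <<'E'
from h import *
import sys
x,y=map(float,sys.argv[1:3]); col=sys.argv[3]
s=r.get_state(); print(s['t'],s['tcp_pos'].round(4) if hasattr(s['tcp_pos'],'round') else s['tcp_pos'],np.round(s['contact_force'],1))
for cam in ['side','wrist']:
    p=r.get_image(cam); W,C=cloud(p)
    near=np.hypot(W[:,0]-x,W[:,1]-y)<.03
    hsv=cv2.cvtColor(C.astype(np.uint8)[None],cv2.COLOR_RGB2HSV)[0].astype(int)
    hue={'red':0,'yellow':28,'blue':112}[col]
    dh=np.minimum(abs(hsv[:,0]-hue),180-abs(hsv[:,0]-hue))
    m=near&(dh<12)&(hsv[:,1]>130)&(hsv[:,2]>90)
    d=near&(C.max(1)<110)&(hsv[:,1]<110)&(W[:,2]>.105)
    print(cam,'head n',m.sum(),'z',np.round(np.percentile(W[m,2],[50,80,95]),4) if m.sum() else '', 'finger',d.sum(),'hist',np.histogram(W[d,2],bins=np.arange(.104,.19,.006))[0])
E
python3 tip.py .4918 -.193 red
```

```text
6.6 [ 0.4915 -0.1909  0.0957] [ 1.2 -0.8  0.5]
side head n 70 z [0.1328 0.1336 0.1343] finger 864 hist [ 2  7 87 10 10 13 29 33 35 43 34 14 28 42]
wrist head n 1612 z [0.1338 0.1344 0.1349] finger 33312 hist [   0    4  266    7    7   15  231  383  425  489  336  832 1218 2305]
```

Emit:
drive_tool:
  moves:
    - [0, 0, 1, 0, 1]
    - [0, 0, 1, 0, 1]
    - [0, 0, 1, 0, 1]
    - [0, 0, 1, 0, 1]
    - [0, 0, 1, 0, 1]
    - [0, 0, 0, 0, 1]

```text
t: 7.45
tcp_pos: [0.4916, -0.191, 0.0908]
tool_rot: [0.687, 3.065, -0.0]
contact_force: [0.4, -0.5, 1.5]
grip_width: -0.0
grip_force: 1.1
```

Emit:
drive_tool:
  moves:
    - [0, 0, 1, 0, 1]
    - [0, 0, 1, 0, 1]
    - [0, 0, 1, 0, 1]
    - [0, 0, 1, 0, 1]
    - [0, 0, 0, 0, 1]

```text
t: 8.07
tcp_pos: [0.4916, -0.191, 0.0868]
tool_rot: [0.687, 3.065, -0.0]
contact_force: [-0.1, -0.8, 2.3]
grip_width: -0.0
grip_force: 1.1
```

```bash
python3 tip.py .4918 -.193 red
```

```text
8.075 [ 0.4916 -0.191   0.0868] [-0.1 -0.8  2.3]
side head n 57 z [0.1249 0.1257 0.1271] finger 842 hist [20 72 11 11 18 38 36 34 40 25 12 40 37 19]
wrist head n 1583 z [0.126  0.1266 0.1271] finger 33234 hist [  23  261    8    5   91  325  408  465  449  671  618 2133 2530 2953]
```

Contact confirmed: the head has gone from 0.1335 to 0.126 at about 3 N. Tip offset is about +39 mm.

Emit:
drive_tool:
  moves:
    - [0, 0, 2, 0, 1]
    - [0, 0, 2, 0, 1]
    - [0, 0, 1, 0, 1]
    - [0, 0, 1, 0, 1]
    - [0, 0, 1, 0, 1]
    - [0, 0, 0, 0, 1]

```text
t: 8.93
tcp_pos: [0.4915, -0.191, 0.0797]
tool_rot: [0.687, 3.066, -0.0]
contact_force: [0.1, -0.6, 1.9]
grip_width: 0.0003
grip_force: 1.1
```

Emit:
drive_tool:
  moves:
    - [0, 0, 1, 0, 1]
    - [0, 0, 1, 0, 1]
    - [0, 0, 0.5, 0, 1]
    - [0, 0, 0, 0, 1]

```text
t: 9.43
tcp_pos: [0.4916, -0.191, 0.0775]
tool_rot: [0.687, 3.065, -0.0]
contact_force: [-0.4, 0.2, 4.2]
grip_width: 0.0001
grip_force: 2.4
```

```bash
python3 tip.py .4918 -.193 red
```

```text
9.425 [ 0.4916 -0.191   0.0775] [-0.4  0.2  4.2]
side head n 63 z [0.1153 0.1164 0.117 ] finger 740 hist [15 10  9 25 35 42 39 34 12 26 44 27 21 51]
wrist head n 1576 z [0.1167 0.1173 0.1178] finger 33105 hist [  89    6   20  243  374  442  493  312  860 1320 2310 3824  869 1618]
```

Red has bottomed: force has risen to 4 N and the top is at 0.1165. Lift and move to yellow.

Emit:
drive_tool:
  moves:
    - [0, 0, -6, 0, 1]
    - [0, 0, -20, 0, 1]
    - [0, 0, -25, 0, 1]
    - [0, 0, -25, 0, 1]
    - [0, 0, 0, 0, 1]

```text
t: 10.15
tcp_pos: [0.4922, -0.1914, 0.1548]
tool_rot: [0.686, 3.063, -0.002]
contact_force: [0.4, -0.7, -0.4]
grip_width: -0.0001
grip_force: 0.0
```

Emit:
drive_tool:
  moves:
    - [8, 46, 0, 0, 1]
    - [8, 46, 0, 0, 1]
    - [8, 46, 0, 0, 1]
    - [8, 46, 0, 0, 1]
    - [8, 46, 0, 0, 1]
    - [9, 46, 0, 0, 1]
    - [9, 46, 0, 0, 1]
    - [9, 45, 0, 0, 1]

```text
t: 11.15
tcp_pos: [0.5865, 0.171, 0.1515]
tool_rot: [-0.686, -3.063, 0.002]
contact_force: [1.8, -0.6, -1.1]
grip_width: 0.0002
grip_force: 0.0
```

Emit:
drive_tool:
  moves:
    - [0, 0, 10, 0, 1]
    - [0, 0, 0, 0, 1]

```text
t: 11.4
tcp_pos: [0.5856, 0.169, 0.1408]
tool_rot: [-0.685, -3.061, 0.003]
contact_force: [0.2, -0.5, 0.1]
grip_width: -0.0001
grip_force: 0.0
```

```bash
python3 tip.py .5868 .1695 yellow; python3 tip.py .4918 -.193 red
```

```text
11.4 [0.5856 0.169  0.1408] [ 0.2 -0.5  0.1]
side head n 461 z [0.1312 0.132  0.1326] finger 1914 hist [  0  33 110  10   0   0   0   0   0   0   0   0   6  30]
wrist head n 2544 z [0.1324 0.1329 0.1335] finger 33258 hist [  0   4 110   0   1   0   0   0   0   0   0   0   0  34]
11.5 [0.5867 0.1683 0.1424] [-0.3 -0.9  0.6]
side head n 163 z [0.1179 0.1186 0.1194] finger 26 hist [11 15  0  0  0  0  0  0  0  0  0  0  0  0]
wrist head n 0 z  finger 0 hist [0 0 0 0 0 0 0 0 0 0 0 0 0 0]
```

Red stays down at 0.1185. Descend on yellow.

Emit:
drive_tool:
  moves:
    - [0, 0, 15, 0, 1]
    - [0, 0, 15, 0, 1]
    - [0, 0, 8, 0, 1]
    - [0, 0, 3, 0, 1]
    - [0, 0, 0, 0, 1]

```text
t: 12.22
tcp_pos: [0.5875, 0.1696, 0.1021]
tool_rot: [-0.687, -3.065, 0.0]
contact_force: [0.2, -0.3, -0.4]
grip_width: 0.0001
grip_force: 0.0
```

```bash
python3 tip.py .5868 .1695 yellow; python3 - <<'E'
from h import *
q=r.get_image('side');p=r.get_image('wrist')
im=np.hstack([cv2.resize(p['img'],(400,300)),cv2.resize(q['img'][240:360,220:376],(390,300))])
cv2.imwrite('pics/a3.png',im[:,:,::-1])
E
```

```text
12.225 [0.5875 0.1696 0.1021] [ 0.2 -0.3 -0.4]
side head n 320 z [0.1312 0.1322 0.1341] finger 1583 hist [  0  30 113   9   0   0   4  20  63  64  49  38  32  62]
wrist head n 2097 z [0.1323 0.1329 0.1334] finger 33437 hist [  0  33 168   1   1   0   0 125 279 338 389 242 767 965]
```

View pics/a3.png

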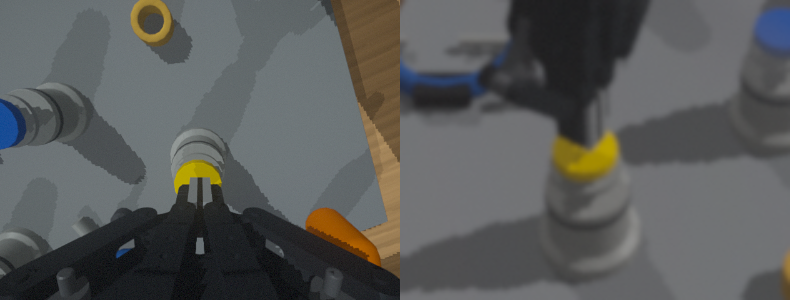

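The fingertips sit centred over the yellow head, at (200,185) in the wrist crop and (590,140) in the side crop, a few mm above it. Press to reported z ≈ 0.077.

Emit:
drive_tool:
  moves:
    - [0, 0, 3, 0, 1]
    - [0, 0, 2, 0, 1]
    - [0, 0, 2, 0, 1]
    - [0, 0, 2, 0, 1]
    - [0, 0, 2, 0, 1]
    - [0, 0, 2, 0, 1]
    - [0, 0, 2, 0, 1]
    - [0, 0, 0, 0, 1]

```text
t: 13.42
tcp_pos: [0.5875, 0.1696, 0.0872]
tool_rot: [-0.687, -3.066, -0.0]
contact_force: [-0.8, -0.1, 1.5]
grip_width: -0.0004
grip_force: 1.0
```

Emit:
drive_tool:
  moves:
    - [0, 0, 2, 0, 1]
    - [0, 0, 2, 0, 1]
    - [0, 0, 2, 0, 1]
    - [0, 0, 1, 0, 1]
    - [0, 0, 1, 0, 1]
    - [0, 0, 1, 0, 1]
    - [0, 0, 0.5, 0, 1]
    - [0, 0, 0, 0, 1]

```text
t: 14.42
tcp_pos: [0.5876, 0.1695, 0.078]
tool_rot: [0.687, 3.065, 0.0]
contact_force: [-0.7, -0.1, 3.4]
grip_width: -0.0002
grip_force: 1.9
```

```bash
python3 tip.py .5868 .1695 yellow
```

```text
14.425 [0.5876 0.1695 0.078 ] [-0.7 -0.1  3.4]
side head n 219 z [0.116  0.1168 0.1182] finger 1339 hist [ 15   4   3  22  48  54  47  38  26  56 119 111  54  96]
wrist head n 1759 z [0.1171 0.1177 0.1183] finger 33358 hist [  82    5    8  148  298  338  408  240  783 1163 2360 4059  997 1520]
```

Emit:
drive_tool:
  moves:
    - [0, 0, 0.5, 0, 1]
    - [0, 0, -6, 0, 1]
    - [0, 0, -20, 0, 1]
    - [0, 0, -20, 0, 1]
    - [0, 0, -18, 0, 1]
    - [0, 0, 0, 0, 1]

```text
t: 15.28
tcp_pos: [0.5885, 0.1697, 0.1426]
tool_rot: [0.686, 3.063, 0.001]
contact_force: [0.2, -0.1, 0.1]
grip_width: -0.0001
grip_force: 0.0
```

Emit:
drive_tool:
  moves:
    - [11, -35, 0, 0, 1]
    - [11, -35, 0, 0, 1]
    - [12, -36, 0, 0, 1]
    - [11, -36, 0, 0, 1]
    - [0, 0, 15, 0, 1]
    - [0, 0, 15, 0, 1]
    - [0, 0, 8, 0, 1]
    - [0, 0, 0, 0, 1]

```text
t: 16.27
tcp_pos: [0.4858, 0.0609, 0.102]
tool_rot: [-0.685, -3.064, 0.0]
contact_force: [0.1, -0.9, -0.1]
grip_width: 0.0001
grip_force: 0.0
```

```bash
python3 tip.py .5868 .1695 yellow;python3 tip.py .486 .0608 blue; python3 - <<'E'
from h import *
q=r.get_image('side');p=r.get_image('wrist')
im=np.hstack([cv2.resize(p['img'],(400,300)),cv2.resize(q['img'][200:320,300:456],(390,300))])
cv2.imwrite('pics/a4.png',im[:,:,::-1])
E
```

```text
16.275 [0.4858 0.0609 0.102 ] [ 0.1 -0.9 -0.1]
side head n 454 z [0.1176 0.1184 0.1189] finger 18 hist [12  6  0  0  0  0  0  0  0  0  0  0  0  0]
wrist head n 3538 z [0.1187 0.1192 0.1197] finger 21 hist [11  5  5  0  0  0  0  0  0  0  0  0  0  0]
16.375 [0.4866 0.0607 0.1032] [ 0.2  0.7 -0.7]
side head n 86 z [0.1325 0.133  0.134 ] finger 1287 hist [  0  16 139  29  92   3   6  25  55  50  50  36  16  30]
wrist head n 2099 z [0.1334 0.1339 0.1344] finger 33224 hist [  0  18 199   5   2   0   0  99 274 351 381 307 751 700]
```

View pics/a4.png

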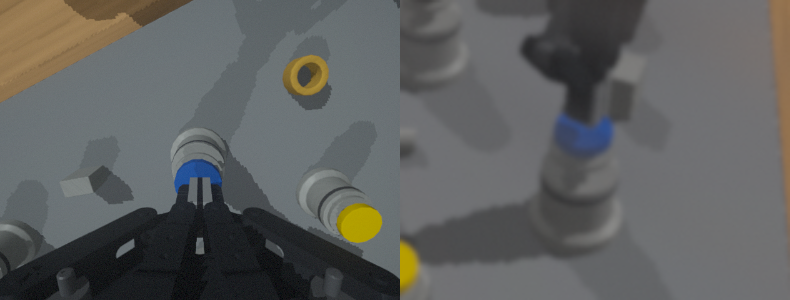

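Yellow is down at 0.1185. The fingers are centred over the blue head, at (200,183) in the wrist crop and (583,120) in the side crop, just above it. Press blue.

Emit:
drive_tool:
  moves:
    - [0, 0, 4, 0, 1]
    - [0, 0, 2, 0, 1]
    - [0, 0, 2, 0, 1]
    - [0, 0, 2, 0, 1]
    - [0, 0, 2, 0, 1]
    - [0, 0, 2, 0, 1]
    - [0, 0, 2, 0, 1]
    - [0, 0, 0, 0, 1]

```text
t: 17.58
tcp_pos: [0.4862, 0.0603, 0.0872]
tool_rot: [-0.687, -3.066, 0.0]
contact_force: [-0.5, -0.4, 1.5]
grip_width: -0.0001
grip_force: 1.0
```

Emit:
drive_tool:
  moves:
    - [0, 0, 2, 0, 1]
    - [0, 0, 2, 0, 1]
    - [0, 0, 2, 0, 1]
    - [0, 0, 1, 0, 1]
    - [0, 0, 1, 0, 1]
    - [0, 0, 1, 0, 1]
    - [0, 0, 0.5, 0, 1]
    - [0, 0, 0, 0, 1]

```text
t: 18.58
tcp_pos: [0.4862, 0.0603, 0.0779]
tool_rot: [0.687, 3.065, -0.0]
contact_force: [-0.2, 0.7, 3.2]
grip_width: 0.0001
grip_force: 1.9
```

```bash
python3 tip.py .486 .0608 blue
```

```text
18.575 [0.4862 0.0603 0.0779] [-0.2  0.7  3.2]
side head n 4 z [0.1156 0.1165 0.117 ] finger 1068 hist [17 89 62 35 45 46 47 20  8 35 72 33 25 76]
wrist head n 1638 z [0.1171 0.1177 0.1182] finger 32972 hist [  78    8   10  161  296  341  414  238  765 1168 2336 3968  993 1537]
```

Emit:
drive_tool:
  moves:
    - [0, 0, 0.5, 0, 1]
    - [0, 0, -6, 0, 1]
    - [0, 0, -20, 0, 1]
    - [0, 0, -25, 0, 1]
    - [0, 0, -30, 0, 1]
    - [0, 0, -30, 0, 1]
    - [0, 0, 0, 0, 1]
    - [0, 0, 0, 0, 1]

```text
t: 19.68
tcp_pos: [0.4856, 0.0604, 0.1875]
tool_rot: [-0.687, -3.064, 0.0]
contact_force: [-0.5, 1.4, 0.9]
grip_width: 0.0002
grip_force: 0.0
```

```bash
python3 tip.py .486 .0608 blue; python3 tip.py .5868 .1695 yellow; python3 tip.py .4918 -.193 red; python3 - <<'E'
from h import *
p=r.get_image('side'); save(p,'end'); W,C=cloud(p)
m=(np.hypot(W[:,0]-.6036,W[:,1]+.0815)<.025)&(W[:,2]>.12); print('black',m.sum(),np.median(W[m],0))
E
```

```text
19.675 [0.4856 0.0604 0.1875] [-0.5  1.4  0.9]
side head n 168 z [0.1179 0.1187 0.1191] finger 1597 hist [16 50 13  0  0  0  0  0  0  0  0  0  0  0]
wrist head n 1799 z [0.1188 0.1194 0.1199] finger 33055 hist [34  7  1  0  0  0  0  0  0  0  0  0  0  0]
19.775 [0.4853 0.0604 0.187 ] [-0.2 -0.   0.2]
side head n 454 z [0.1176 0.1184 0.1191] finger 21 hist [15  6  0  0  0  0  0  0  0  0  0  0  0  0]
wrist head n 1731 z [0.1188 0.1194 0.1199] finger 2 hist [2 0 0 0 0 0 0 0 0 0 0 0 0 0]
19.875 [0.4855 0.0604 0.1872] [-0.4 -0.9 -0.6]
side head n 0 z  finger 0 hist [0 0 0 0 0 0 0 0 0 0 0 0 0 0]
wrist head n 1303 z [0.1187 0.1193 0.1197] finger 145 hist [128  17   0   0   0   0   0   0   0   0   0   0   0   0]
black 250 [ 0.60367572 -0.07860427  0.13115537]
```

View pics/end.png

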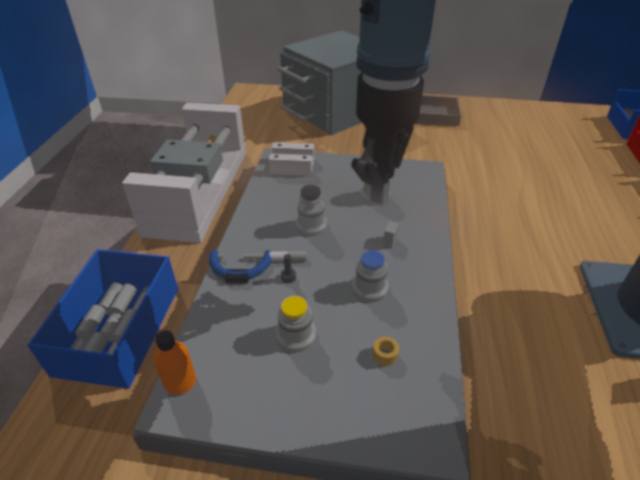

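Red, yellow and blue are down at about 0.119 and black is still up at 0.131. The bystanders are where they started: bush (385,350), block (390,235), bolt (288,270). The arm is clear, so I'm handing in.

```bash
python3 -c "
from cell import r
print(r.job_done())"
```

```text
the job is handed in; nothing more can be done
None
```

The red, yellow and blue plungers were pressed down in that order with readings of about 4 N at most, the black one is still up, nothing else on the plate visibly moved, and the job is handed in (no verdict was returned).

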